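# Slide the parts sheet into the bench rack

### The job

Pick up the aluminium sheet by its upright grip and slide it into the bench rack, on the lowest pair of rails that clears the tin standing in the rack. Push it in gently by feel, never with more than 25 N, until the keeper bar at the back is at the very end of its travel and you have pressed it firm there with about 15 N for a moment, then let go and leave the sheet there; do not disturb the tins.

Things in the scene. Friction and masses are not known exactly. Their poses are not given: they have to be found in the camera images.
- sheet_grip (a point): Centre of the sheet's upright grip: a plate 8 mm thick (x), 80 wide (y), 48 high, rising 24 mm above this point. Axes: x from grip to leading edge, z up. This point is 28 mm above the sheet's underside, 10 mm from its rear edge and 230 mm behind its leading edge, mid-width.
- sheet: Aluminium sheet, 0.25 to 0.46 kg, flat on the bench at the start: 240 mm long (x), 192 wide (y), 4 thick, with rims 10 mm high above it along the leading edge and the leading 160 mm of both sides. Origin: centre of the underside, 110 mm ahead of the grip; it balances about 105 mm ahead of the grip. Axes as the grip's.
- rack: Dark steel rack fixed to the bench, 225 mm high, 232 wide. Origin: on the bench at mid-length of the rails. x = direction of insertion (open front at -x), y across, z up. Three pairs of level angle rails run from x = -85 to +85 mm. Between its two sides it is open, also above; flared, downturned lead-ins reach to x = -106 mm, 12 mm below the ledges.
- rail_lower (a point): Middle of the front ends of the lower rail pair (rack x = -85 mm, y = 0) at ledge-top height, 85 mm above the bench; the sheet's underside rests at this height. For every pair: ledges reach in to 82 mm either side of the middle, the rails' upright flanges stand 100 mm either side (4 mm play each side of the sheet) and rise 20 mm above the ledge.
- rail_middle (a point): The same point for the middle rail pair, ledge tops 135 mm above the bench.
- rail_upper (a point): The same point for the upper rail pair, ledge tops 185 mm above the bench.
- keeper (a joint): Travel of the keeper, an upright bar mid-back of the rack that the leading edge of a sheet on any pair meets: 0 = not pushed, 0.010 m = at its end stop. Slides to +x against 3 N of friction, stays where left; behind it a rubber mount gives 1 mm per 5 N. At 0 its face is at rack x = 70 mm, +/-10 mm by an unmeasured setting: feel for it (4 to 9 N with the sheet's drag, then rising steadily from the end stop on).
- tin_low: Round grey steel tin, 80 mm across, 60 mm high, upright; origin at the centre of its underside. Of the three tins (60, 110, 160 mm high) any one stands inside the rack on the bench, the others elsewhere. With this one in the rack the sheet belongs on the lower pair of rails.
- tin_mid: Round grey steel tin, 80 mm across, 110 mm high, upright; origin at the centre of its underside. Of the three tins (60, 110, 160 mm high) any one stands inside the rack on the bench, the others elsewhere. With this one in the rack the sheet belongs on the middle pair of rails.
- tin_tall: Round grey steel tin, 80 mm across, 160 mm high, upright; origin at the centre of its underside. Of the three tins (60, 110, 160 mm high) any one stands inside the rack on the bench, the others elsewhere. With this one in the rack the sheet belongs on the upper pair of rails.

How it is judged (in metres and radians):
On the way, in this order (a step that is already met when the one before it is completed fails the run):
1. the sheet is started on the right pair of rails, before the keeper is pushed (((horizontal distance between tin_low and rack below 0.08 m and z of sheet_grip in the frame of rack between 0.107 and 0.123 m) or (horizontal distance between tin_mid and rack below 0.08 m and z of sheet_grip in the frame of rack between 0.157 and 0.173 m) or (horizontal distance between tin_tall and rack below 0.08 m and z of sheet_grip in the frame of rack between 0.207 and 0.223 m)) and y of sheet_grip in the frame of rack between -0.01 and 0.01 m and x of sheet_grip in the frame of rack between -0.26 and -0.155 m and value of joint keeper below 0.004 m and angle between the x axis of sheet_grip and the x axis of rack, either way round below 0.12 rad and angle between sheet_grip's own z axis and vertical below 0.12 rad), for 0.1 s.
2. the sheet has pushed the keeper to its end stop and is pressed firm there (((horizontal distance between tin_low and rack below 0.08 m and z of sheet_grip in the frame of rack between 0.109 and 0.117 m) or (horizontal distance between tin_mid and rack below 0.08 m and z of sheet_grip in the frame of rack between 0.159 and 0.167 m) or (horizontal distance between tin_tall and rack below 0.08 m and z of sheet_grip in the frame of rack between 0.209 and 0.217 m)) and y of sheet_grip in the frame of rack between -0.008 and 0.008 m and x of sheet_grip in the frame of rack between -0.17 and -0.13 m and angle between the x axis of sheet_grip and the x axis of rack, either way round below 0.05 rad and angle between sheet_grip's own z axis and vertical below 0.05 rad and value of joint keeper above 0.0082 m and contact force between sheet and rack above 13 N), for 0.1 s.
At the end, for the whole second after the job is handed in: the sheet lies level and straight (within 0.05 rad) on the lowest pair of rails that clears the tin in the rack (height within 4 mm, within 8 mm of the middle), far enough in to be at the keeper, and the keeper is pushed at least 8.2 of its 10 mm (((horizontal distance between tin_low and rack below 0.08 m and z of sheet_grip in the frame of rack between 0.109 and 0.117 m) or (horizontal distance between tin_mid and rack below 0.08 m and z of sheet_grip in the frame of rack between 0.159 and 0.167 m) or (horizontal distance between tin_tall and rack below 0.08 m and z of sheet_grip in the frame of rack between 0.209 and 0.217 m)) and y of sheet_grip in the frame of rack between -0.008 and 0.008 m and x of sheet_grip in the frame of rack between -0.17 and -0.13 m and angle between the x axis of sheet_grip and the x axis of rack, either way round below 0.05 rad and angle between sheet_grip's own z axis and vertical below 0.05 rad and value of joint keeper above 0.0082 m); the robot touches nothing.
It fails at once if the sheet is forced: its contact forces on rails and keeper together, its weight on the rails included, pass 35 N (a push of 25 N stays within this) (contact force between sheet and rack above 35 N).
It fails at once if a tin is shifted by more than 15 mm or tipped (distance of any of tin_low, tin_mid, tin_tall from where it was at the start of the episode above 0.015 m or angle between any of tin_low, tin_mid, tin_tall's own z axis and vertical above 0.3 rad).
It fails at once if the robot itself pushes hard on the rack (contact force between the arm and rack above 25 N).
It also fails if it takes over 61 s, if anything falls off the work surface, if the arm or the gripper's body presses on something with over 40 N, if the wrist force passes 120 N, or if a joint passes its speed limit or range.

### The arm

A 6-joint arm with a two-finger parallel gripper is mounted at the origin on the work surface. World frame = base frame: x ahead of the robot, y to its left, z up, the work surface at z = 0. Lengths are in m, angles in degrees, forces in N, time in s.
With the tool pointing down it reaches from about 0.35 to 0.875 m from the base axis. Payload 4.2 kg.
Tool frame: the origin (TCP) lies midway between the tips of the shut fingers; the grasp point (between the pads) lies 19 mm behind it; y points along the fingers, z is the direction in which the jaws open and shut, and the axes are right-handed (so a half turn about y gives the same grasp; the last joint's range is limited). The gripper opens to 87 mm and grips with 3 to 60 N. Pads are 19 mm wide; open, the fingers measure 117 mm over their backs; the gripper's body (75 mm by 190 mm) begins 51 mm behind the grasp point.
Start: joints at [-53.193, 22.042, 0.453, 0, -68.411, -14.817], TCP at [0.234, -0.58, 0.223] pointing down, gripper open.
Joint ranges: [-179.83, 179.83], [-69.29, 118.12], [-61.27, 80.66], [-181.25, 117.63], [-171.15, -9.14], [-177.46, 177.46]. Speed limits (degrees/s): [159.86, 159.86, 180, 180, 180, 180].

### API

Orientations are given as [roll, pitch, yaw] about the fixed x, y, z axes, in that order (R = Rz(yaw) Ry(pitch) Rx(roll)).
In Python, from workcell import env gives the robot as it stands. The module is installed in compiled form; this text tells all that it offers. Calls block until the motion is done:
- env.goto(position, orientation): joint-space move of the TCP to a pose.
- env.move_straight(position, rotation=None, rate=0.15, force_limit=None): straight line of the TCP; rotation=None keeps the orientation; rate is the mean speed in m/s. With force_limit (N) it stops when the force on the tool has changed by that much, and returns True; else False.
- env.set_joints(angles): joint-space move.
- env.gripper_to(opening, grasp_force=None): opening from 0.0 (shut) to 1.0 (fully open); grasp_force is the grip in N (None keeps the last); returns when the fingers have stopped.
- env.dwell(seconds).
- env.inverse_kinematics(position, orientation): joint angles nearest the present ones, or None.
- env.read_state(): the state.
- env.grab_frame(name): name is "side" or "top" or "wrist"; returns a dict with "image" (384x512x3 uint8, blue, green, red), "fx", "fy", "cx", "cy" (pixels), "position" and "orientation" of the camera in the world. Camera axes: x right, y up, looking along -z (the intrinsics and any distortion apply to the point x, -y, -z); pixel columns grow to the right and rows downward; lengths in m; the calibration is good to about 2 mm. A picture is of the moment at which its call begins. There is no depth.
A pose or a line that the arm cannot do raises env.Unreachable and nothing moves.
- env.close_job(): hands the job in, once; it reports no verdict.
Trained networks look in a picture, given as the dict that the camera call returned (one of the last four; its "shot" number tells which), for a name from the list of things; names that differ only in an ending like _2 or _b are one class to them, and where a whole thing is asked for, a point or a joint stands for the part that bears it (a point fixed in the world has none). Each returns a list of dicts, best first, with "score" (0 to 1); they miss things now and then, are a little off and sometimes report something else, mostly with a low value. They report only what shows in the picture. A call takes as long as a camera call.
- env.search_frame(picture, thing): "xyz" ([x, y, z] in m, in world coordinates, good to about 4 mm: the middle of the surface that is visible of it).
- env.trace(picture, thing): "mask" (384x512 bool, what is visible of it).
The state is a dict: "clock": time; "joint_positions": joint angles; "qvel": joint speeds; "joint_torque": joint torques, N m; "position": TCP position; "tool_rot": TCP orientation; "force": force on the tool from outside, world axes, zero at the start; "wrist_torque": the same for the moment, N m; "opening": opening from 0.0 (shut) to 1.0 (fully open).
Only numpy, scipy, OpenCV 4.12 (cv2) and the standard library are available. Lean on these libraries where they do the work, as an engineer would, in place of code of your own. Each camera call takes 0.05 s, during which the arm holds its last target.

## Working session

There is one attempt and no reset: what is moved stays moved. The work goes in short steps, each a Python script; the robot and the scene stay as the last script left them, time stands still between calls to the robot, and variables do not carry over. Pictures are saved under pics/ and viewed, and the job is handed in when it is done.

```bash
mkdir -p pics; ls; python3 - <<'E'
from workcell import env
import cv2,numpy as np,pickle
s=env.read_state(); print(s)
for n in ["side","top","wrist"]:
    f=env.grab_frame(n); cv2.imwrite(f"pics/{n}0.png",f["image"])
    print(n,{k:v for k,v in f.items() if k!="image"})
    for t in ["sheet_grip","sheet","rack","tin_low","tin_mid","tin_tall","keeper"]:
        r=env.search_frame(f,t); print(t,[(np.round(d["xyz"],3),round(d["score"],2)) for d in r])
print(env.read_state()["clock"])
E
```

```text
pics
{'clock': 0.0, 'joint_positions': array([-5.31952578e+01,  2.20921210e+01,  3.76277524e-01, -2.87263856e-02,
       -6.84105510e+01, -1.48188681e+01]), 'qvel': array([ 0.01166435, -0.0342485 , -0.00992676,  0.01559588, -0.0399595 ,
       -0.13432109]), 'joint_torque': array([-9.04828630e-04, -3.90665317e+01,  1.87404084e+01,  4.22004998e+00,
        1.08612169e-02, -2.06159457e-04]), 'position': array([ 0.23378593, -0.57895362,  0.22142204]), 'tool_rot': array([-8.98709814e+01,  6.52774434e-03,  2.19752820e+01]), 'force': array([ 0.47501589, -0.61486874,  1.24144416]), 'wrist_torque': array([-0.02180869,  0.02999097,  0.07306439]), 'opening': 1.0002145026195741}
side {'fx': 469.08713623771456, 'fy': 469.08713623771456, 'cx': 261.3179423861424, 'cy': 192.2260473512637, 'position': array([0.92242502, 1.04308549, 0.98711091]), 'orientation': array([ 49.98205645,   0.93327884, 160.4487185 ]), 'shot': 1}
sheet_grip [(array([ 0.62 , -0.266,  0.001]), 0.62)]
sheet [(array([ 0.62 , -0.266,  0.001]), 0.91)]
rack [(array([0.812, 0.274, 0.148]), 0.62)]
tin_low [(array([0.767, 0.248, 0.061
[... 508 characters left out ...]
2]), 0.93)]
sheet [(array([ 0.616, -0.272,  0.006]), 0.6)]
rack [(array([0.83 , 0.263, 0.188]), 0.95)]
tin_low [(array([0.763, 0.224, 0.062]), 0.98)]
tin_mid [(array([0.389, 0.373, 0.112]), 0.84)]
tin_tall [(array([0.534, 0.453, 0.161]), 0.66)]
keeper [(array([0.851, 0.244, 0.173]), 0.58)]
wrist {'fx': 283.7770758218963, 'fy': 283.7770758218963, 'cx': 258.5157358030616, 'cy': 187.5878595560183, 'position': array([ 0.1665745 , -0.60513575,  0.38469072]), 'orientation': array([-1.55711067e+01, -8.17414844e-02,  1.11976061e+02]), 'shot': 3}
sheet_grip [(array([ 0.495, -0.268,  0.004]), 0.59)]
sheet [(array([ 0.5  , -0.271,  0.009]), 0.74)]
rack []
tin_low []
tin_mid []
tin_tall []
keeper []
1.2
```

View pics/side0.png

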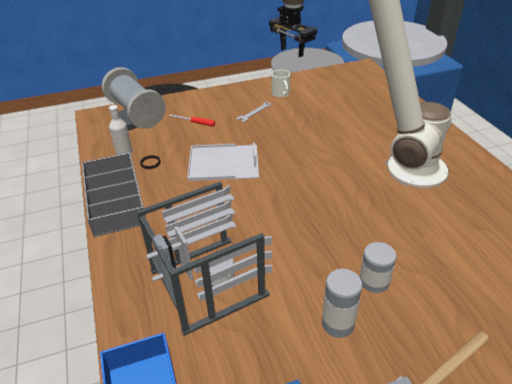

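View pics/top0.png

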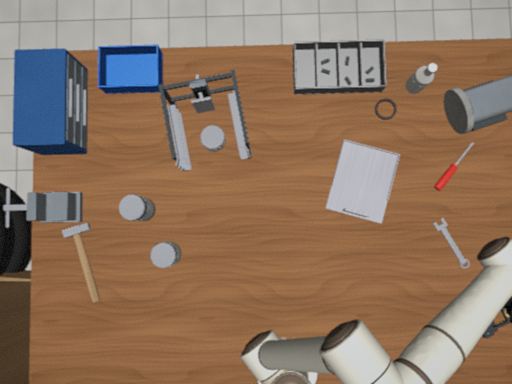

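View pics/wrist0.png

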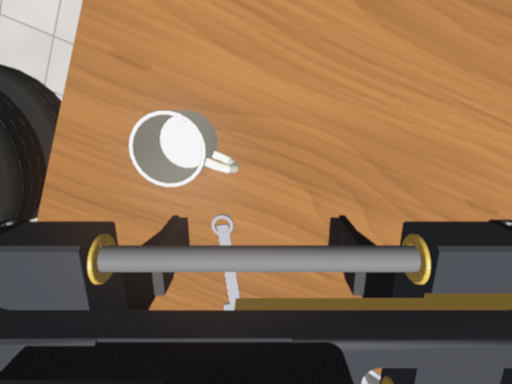

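Low tin is in the rack (the other two, taller, stand outside). I'll zoom in on the sheet and rack.

```bash
python3 - <<'E'
import cv2
t=cv2.imread("pics/top0.png"); s=cv2.imread("pics/side0.png")
def z(im,x0,y0,x1,y1,k,n): cv2.imwrite(n,cv2.resize(im[y0:y1,x0:x1],None,fx=k,fy=k,interpolation=cv2.INTER_CUBIC))
z(t,315,130,415,230,6,"pics/z1.png")
z(t,150,60,260,180,5,"pics/z2.png")
z(s,130,130,290,330,3,"pics/z3.png")
E
```

```text
(no output)
```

View pics/z1.png

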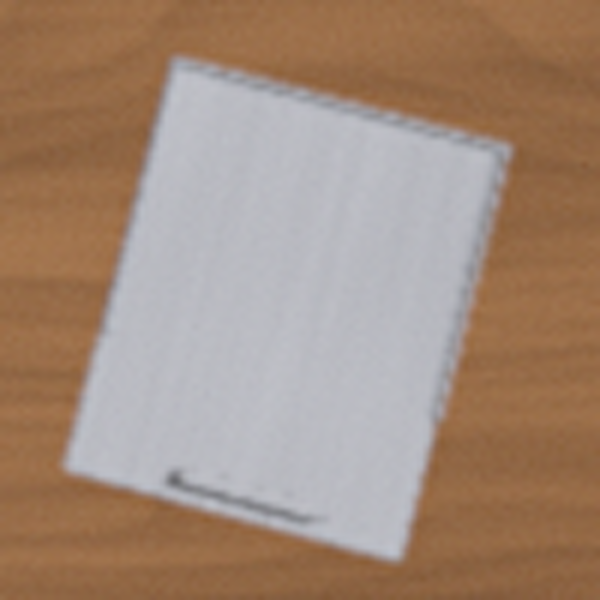

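View pics/z2.png

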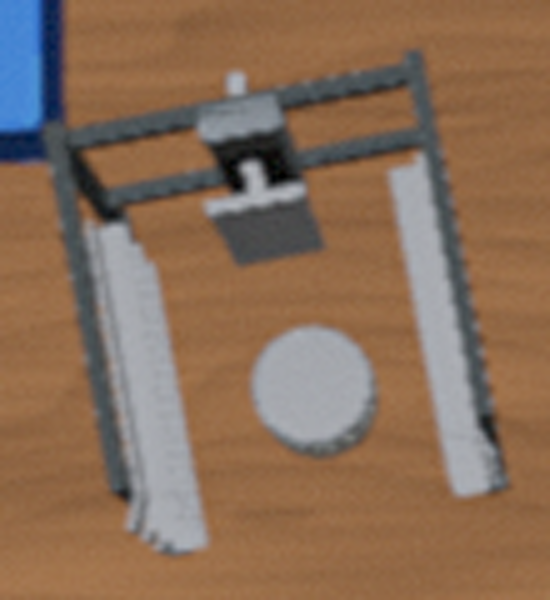

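View pics/z3.png

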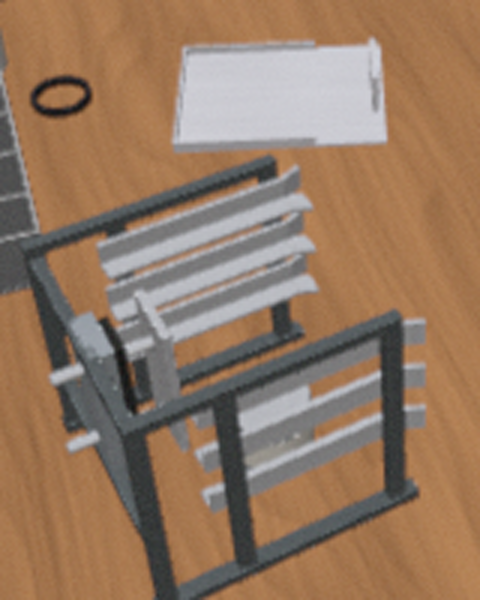

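```bash
cat > h.py <<'E'
import numpy as np,cv2
from scipy.spatial.transform import Rotation as R
def rot(rpy): return R.from_euler("xyz",rpy,degrees=True).as_matrix()
def plane(f,u,v,z):
    d=rot(f["orientation"])@np.array([(u-f["cx"])/f["fx"],-(v-f["cy"])/f["fy"],-1.])
    p=np.array(f["position"]); return p+d*(z-p[2])/d[2]
def proj(f,P):
    q=(np.atleast_2d(P)-f["position"])@rot(f["orientation"])
    return np.c_[f["cx"]+f["fx"]*q[:,0]/-q[:,2], f["cy"]+f["fy"]*q[:,1]/q[:,2]]
top={'fx': 490.0818878982476, 'fy': 490.0818878982476, 'cx': 253.2246543522939, 'cy': 187.49278175906207, 'position': np.array([0.4573042 , 0.06802509, 1.65017944]), 'orientation': np.array([  5.03442736,   1.01679349, -91.18548159])}
side={'fx': 469.08713623771456, 'fy': 469.08713623771456, 'cx': 261.3179423861424, 'cy': 192.2260473512637, 'position': np.array([0.92242502, 1.04308549, 0.98711091]), 'orientation': np.array([ 49.98205645,   0.93327884, 160.4487185 ])}
E
python3 - <<'E'
from h import *
z1=lambda x,y,z: plane(top,(x+.5)/6-.5+315,(y+.5)/6-.5+130,z)
z2=lambda x,y,z: plane(top,(x+.5)/5-.5+150,(y+.5)/5-.5+60,z)
C=[z1(65,470,.004),z1(172,58,.014),z1(512,147,.014),z1(403,562,.004)]
C=np.array(C);print(C.round(4)); print(np.linalg.norm(np.diff(C,axis=0,append=C[:1])[:,:2],axis=1))
d1=C[1]-C[0];d2=C[2]-C[3];e=C[0]-C[3];print([np.degrees(np.arctan2(d[1],d[0])) for d in(d1,d2)],np.degrees(np.arctan2(-e[0],e[1])))
print("centre",C.mean(0))
print("grip ends",z1(170,470,.052),z1(325,517,.052))
print("left outer",z2(45,135,.225),z2(110,490,.225))
print("right", z2(425,50,.225),z2(507,487,.0),z2(410,55,.225),)
print("tin",z2(313,388,.06))
print("rail front tips .173",z2(165,550,.173),z2(205,547,.173),z2(455,497,.173),z2(500,490,.173))
print("keeper top edge",z2(207,210,.21),z2(305,190,.21))
E
```

```text
[[ 0.5288 -0.1463  0.004 ]
 [ 0.7585 -0.2127  0.014 ]
 [ 0.7036 -0.4003  0.014 ]
 [ 0.4737 -0.3319  0.004 ]]
[0.23904241 0.19544686 0.23981969 0.19369879]
[np.float64(-16.13060767989649), np.float64(-16.549215152449218)] -16.545617359229688
centre [ 0.61613361 -0.27278816  0.009     ]
grip ends [ 0.52552835 -0.19677115  0.052     ] [ 0.49832835 -0.27936651  0.052     ]
left outer [0.89183546 0.36681221 0.225     ] [0.67705503 0.32919624 0.225     ]
right [0.93781023 0.13899769 0.225     ] [0.70748484 0.09970787 0.        ] [0.93498816 0.14800988 0.225     ]
tin [0.76716534 0.22496484 0.06      ]
rail front tips .173 [0.64741764 0.30536846 0.173     ] [0.64869753 0.28094661 0.173     ] [0.67585394 0.12816016 0.173     ] [0.6795136  0.10068388 0.173     ]
keeper top edge [0.84779382 0.27248218 0.21      ] [0.85854401 0.21336683 0.21      ]
```

```bash
python3 - <<'E'
from workcell import env
import numpy as np
for yaw in (10,-80,100,190):
  a=np.radians(yaw); x=np.array([np.cos(a),np.sin(a)])
  for cam in ([.76,.22],[.70,.21]):
    for z in (.42,.5):
      p=[*(np.array(cam)+.072*x),z]; r=env.inverse_kinematics(p,[-90,0,yaw]); print(yaw,cam,z,None if r is None else np.round(r))
for p,y in(((.5106,-.2417,.009),-106.4),((.5106,-.2417,.009),73.6),((.41,.16,.1),-80),((.41,.16,.1),100),((.625,.197,.1),100),((.625,.197,.1),-80)):
    print(p,y,np.round(env.inverse_kinematics(list(p),[-90,0,y])))
E
```

```text
10 [0.76, 0.22] 0.42 None
10 [0.76, 0.22] 0.5 None
10 [0.7, 0.21] 0.42 [  28.   45.   68.   -0. -113. -108.]
10 [0.7, 0.21] 0.5 None
-80 [0.76, 0.22] 0.42 [  23.   41.   61.    0. -110.  167.]
-80 [0.76, 0.22] 0.5 None
-80 [0.7, 0.21] 0.42 [  24.   31.   43.    0. -101.  166.]
-80 [0.7, 0.21] 0.5 [  24.   36.   62.    0. -116.  166.]
100 [0.76, 0.22] 0.42 [  33.   45.   68.    0. -113.  -23.]
100 [0.76, 0.22] 0.5 None
100 [0.7, 0.21] 0.42 [  35.   34.   47.    0. -103.  -25.]
100 [0.7, 0.21] 0.5 [  35.   40.   69.    0. -120.  -25.]
190 [0.76, 0.22] 0.42 [  30.   31.   41.    0. -101.   70.]
190 [0.76, 0.22] 0.5 [  30.   35.   60.    0. -115.   70.]
190 [0.7, 0.21] 0.42 [ 31.  23.  29.   0. -96.  69.]
190 [0.7, 0.21] 0.5 [  31.   25.   44.    0. -109.   69.]
(0.5106, -0.2417, 0.009) -106.4 [ -9.  30. -22.   0. -38. 172.]
(0.5106, -0.2417, 0.009) 73.6 [ -9.  30. -22.   0. -38.  -8.]
(0.41, 0.16, 0.1) -80 [ 43.  12. -34.   0. -43. 147.]
(0.41, 0.16, 0.1) 100 [ 43.  12. -34.   0. -43. -33.]
(0.625, 0.197, 0.1) 100 [ 32.  31.  -4.   0. -55. -22.]
(0.625, 0.197, 0.1) -80 [ 32.  31.  -4.   0. -55. 158.]
```

```bash
python3 - <<'E'
from workcell import env
import numpy as np,cv2,pickle
a=np.radians(190)
env.goto([.745+.072*np.cos(a),.22+.072*np.sin(a),.5],[-90,0,190])
f=env.grab_frame("wrist"); t=env.grab_frame("top")
print(env.read_state()["clock"],f["position"],f["orientation"])
pickle.dump(f,open("w1.pkl","wb"));pickle.dump(t,open("t1.pkl","wb"))
cv2.imwrite("pics/w1.png",cv2.resize(f["image"],(768,576),interpolation=cv2.INTER_CUBIC)); 
cv2.imwrite("pics/t1.png",t["image"])
E
```

```text
4.5917 [0.74735582 0.22120274 0.66199771] [-1.56250814e+01  7.03035945e-02 -8.00867931e+01]
```

View pics/w1.png

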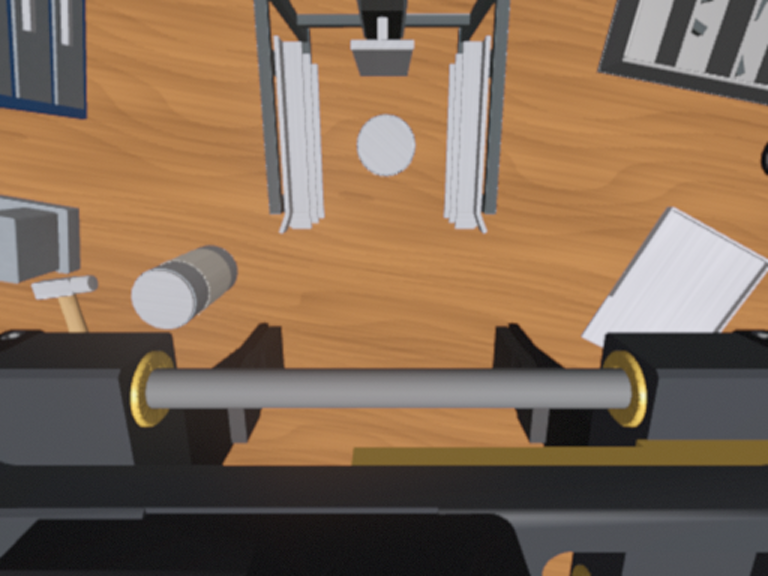

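The rack appears squarely in view, symmetric about column ~383, with the low tin inside at (385,145). Next I overlay the rack model.

```bash
cat > ov.py <<'E'
from h import *
import pickle,sys
f=pickle.load(open("w1.pkl","rb"))
def draw(x,y,yaw,out):
    a=np.radians(yaw); M=np.array([[np.cos(a),-np.sin(a)],[np.sin(a),np.cos(a)]])
    k=6; x0,y0=165,0; im=cv2.resize(f["image"][0:160,165:345],None,fx=4.4,fy=4.4*.85,interpolation=cv2.INTER_CUBIC)
    im=cv2.resize(f["image"][0:160,165:345],None,fx=4,fy=4*.9,interpolation=cv2.INTER_CUBIC)
    def L(p,q,c):
        P=np.array([p,q],float); P[:,:2]=P[:,:2]@M.T+[x,y]
        u=proj(f,P); u=(u-[165,0]+.5)*[4,3.6]-.5
        cv2.line(im,tuple(np.round(u[0]).astype(int)),tuple(np.round(u[1]).astype(int)),c,1,cv2.LINE_AA)
    for s in(-1,1):
        L((-.085,s*.082,.185),(.085,s*.082,.185),(0,0,255))
        L((-.085,s*.082,.135),(.085,s*.082,.135),(0,255,255))
        L((-.085,s*.082,.085),(.085,s*.082,.085),(0,255,0))
        L((-.085,s*.100,.205),(.085,s*.100,.205),(255,0,0))
        L((-.085,s*.116,.225),(.085,s*.116,.225),(255,0,255))
    L((-.085,-.1,.185),(-.085,.1,.185),(0,0,255))
    L((-.106,-.1,.173),(-.106,.1,.173),(255,255,0))
    L((0,0,.085),(.1,0,.085),(255,255,255))
    cv2.imwrite(out,im)
draw(*map(float,sys.argv[1:4]),sys.argv[4])
E
python3 ov.py .767 .2227 9.9 pics/ov1.png
```

```text
(no output)
```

View pics/ov1.png

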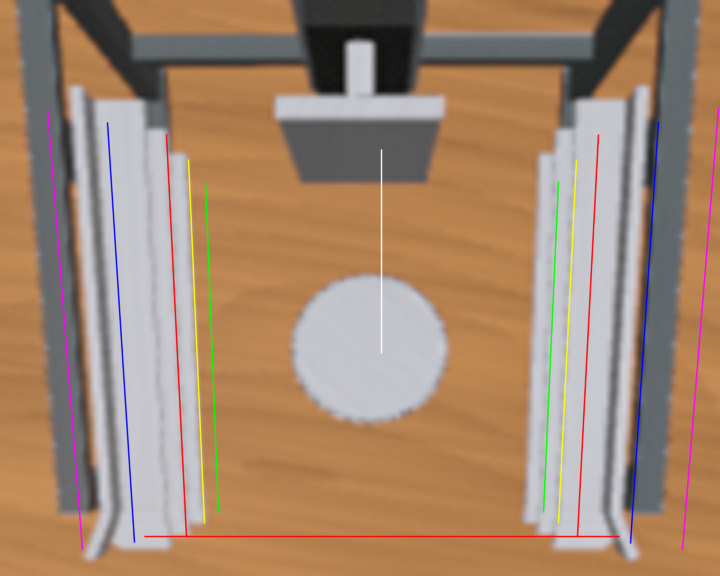

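```bash
python3 ov.py .7750 .2308 9.9 pics/ov2.png
```

```text
(no output)
```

View pics/ov2.png

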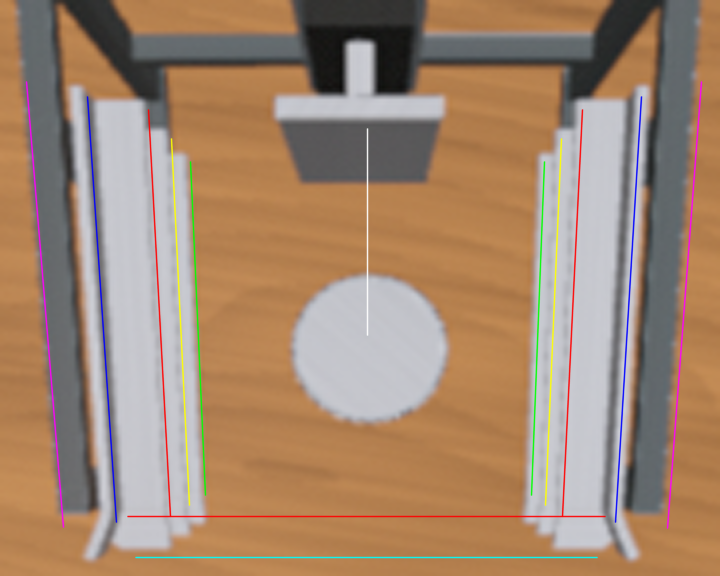

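```bash
sed -e 's/f=pickle.load.*/f=dict(top,image=cv2.imread("pics\/top0.png"))/' -e 's/\[0:160,165:345\]/[60:180,150:270]/g' -e 's/\[165,0\]/[150,60]/' -e 's/fx=4,fy=4\*.9/fx=5,fy=5/' -e 's/\[4,3.6\]/[5,5]/' ov.py > ovt.py
sed -e 's/f=pickle.load.*/f=dict(side,image=cv2.imread("pics\/side0.png"))/' -e 's/\[0:160,165:345\]/[180:330,130:290]/g' -e 's/\[165,0\]/[130,180]/' -e 's/fx=4,fy=4\*.9/fx=4,fy=4/' -e 's/\[4,3.6\]/[4,4]/' ov.py > ovs.py
for s in "" t s; do python3 ov$s.py .7777 .2328 9.9 pics/o3$s.png; done
```

```text
(no output)
```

View pics/o3.png

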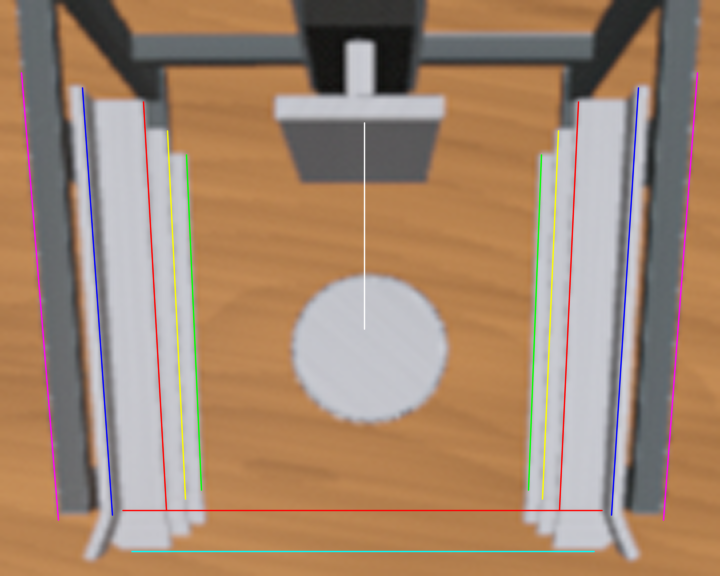

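View pics/o3t.png

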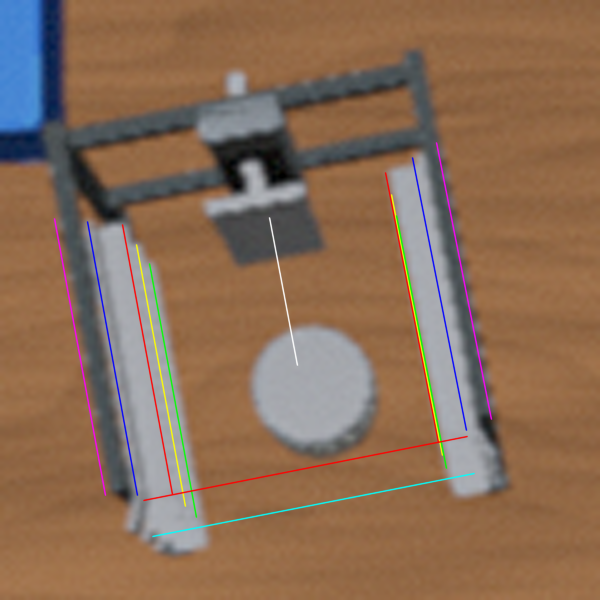

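View pics/o3s.png

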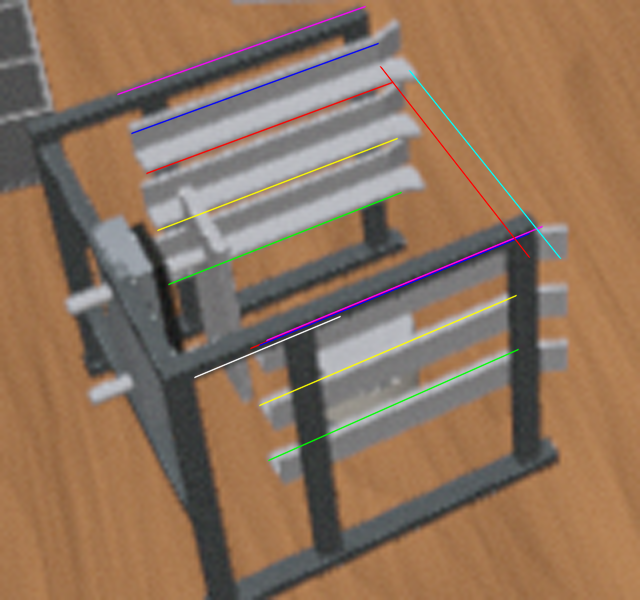

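```bash
python3 - <<'E'
from workcell import env
from h import *
import pickle
env.goto([.530,-.247,.30],[-90,0,163.6])
f=env.grab_frame("wrist")
pickle.dump(f,open("w2.pkl","wb"))
for t in ["sheet","sheet_grip"]:
    r=env.search_frame(f,t); print(t,[(np.round(d["xyz"],4),round(d["score"],2)) for d in r])
print(env.read_state()["clock"],env.read_state()["force"])
cv2.imwrite("pics/w2.png",cv2.resize(f["image"],(768,576),interpolation=cv2.INTER_CUBIC)); 
E
```

```text
sheet [(array([ 0.6328, -0.2754,  0.0034]), 0.62)]
sheet_grip [(array([ 6.233e-01, -2.722e-01, -3.000e-04]), 0.7)]
6.6167 [-0.77899513  0.3923095  -0.35065648]
```

View pics/w2.png

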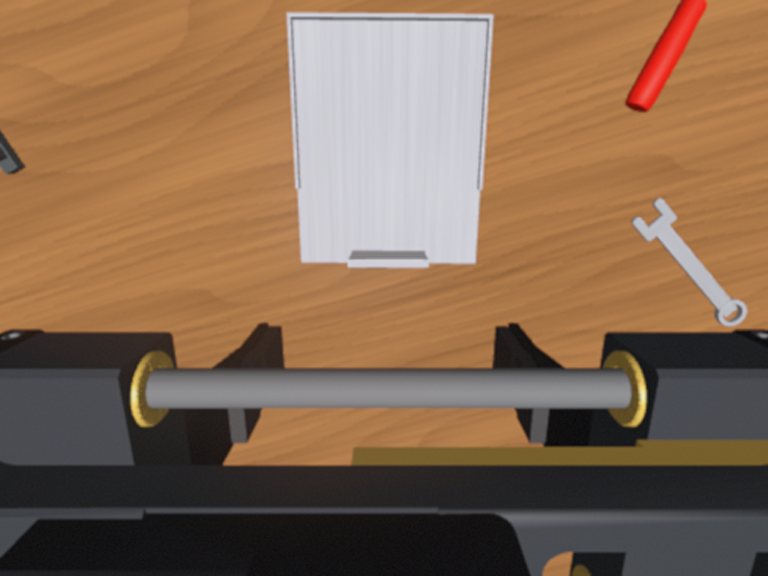

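```bash
python3 - <<'E'
from h import *
import pickle
f=pickle.load(open("w2.pkl","rb"))
Z=lambda x,y,z: plane(f,(x+.5)/1.5-.5,(y+.5)/1.5-.5,z)
C=np.array([Z(302,263,.004),Z(287,12.5,.014),Z(493,14.5,.014),Z(476.5,264,.004)])
print(C.round(4),np.linalg.norm(np.diff(C,axis=0,append=C[:1])[:,:2],axis=1))
d1=C[1]-C[0];d2=C[2]-C[3];e=C[0]-C[3];e2=C[1]-C[2];print([np.degrees(np.arctan2(d[1],d[0])) for d in(d1,d2)],[np.degrees(np.arctan2(-e[0],e[1])) for e in (e,e2)])
c=C.mean(0);a=np.radians(-16.4);u=np.array([np.cos(a),np.sin(a)])
print("centre",c,"grip",c[:2]-.11*u)
g=np.array([Z(348,263,.052),Z(429,263,.052)]);print(g,g.mean(0),np.linalg.norm(g[1]-g[0]))
E
```

```text
[[ 0.5266 -0.1436  0.004 ]
 [ 0.7579 -0.2126  0.014 ]
 [ 0.7023 -0.3961  0.014 ]
 [ 0.4713 -0.3284  0.004 ]] [0.24135156 0.19172864 0.24072891 0.19288812]
[np.float64(-16.609157871598562), np.float64(-16.332785501819146)] [np.float64(-16.670775367358782), np.float64(-16.858057767840545)]
centre [ 0.61449612 -0.27014889  0.009     ] grip [ 0.50897158 -0.23909133]
[[ 0.52166506 -0.20001043  0.052     ]
 [ 0.49912759 -0.27691318  0.052     ]] [ 0.51039633 -0.2384618   0.052     ] 0.08013719218810293
```

```bash
python3 - <<'E'
from workcell import env
from h import *
g=[.510,-.2385]; o=[-90,0,73.4]
env.goto(g+[.12],o)
s=env.read_state();print(s["position"],s["tool_rot"],s["force"])
print(env.move_straight(g+[.010],o,rate=.1,force_limit=15))
s=env.read_state();print(s["position"],s["tool_rot"])
env.gripper_to(0.0,60)
s=env.read_state();print("op",s["opening"]*87,s["force"],s["clock"])
env.move_straight(g+[.075],o,rate=.1)
env.dwell(.2)
s=env.read_state();print(s["position"],s["opening"]*87,s["force"],s["wrist_torque"],s["clock"])
f=env.grab_frame("side");cv2.imwrite("pics/s3.png",cv2.resize(f["image"][60:260,100:450],None,fx=2.2,fy=2.2))
import pickle;pickle.dump(f,open("s3.pkl","wb"))
E
```

```text
[ 0.51061204 -0.23855926  0.12049092] [-9.00667201e+01  2.13923667e-03  7.34545964e+01] [-0.22435064  0.09257093  0.21313289]
False
[ 0.51055716 -0.23861803  0.01065695] [-9.00830810e+01 -4.05598768e-03  7.34108358e+01]
op 7.722129765517401 [ 0.31725794  0.44415305 -0.22993539] 10.525
[ 0.50946292 -0.23840002  0.07413571] 7.658152885938644 [-0.19055486 -0.79416358 -3.04227228] [ 0.14293574  0.37299372 -0.00475097] 11.525
```

View pics/s3.png

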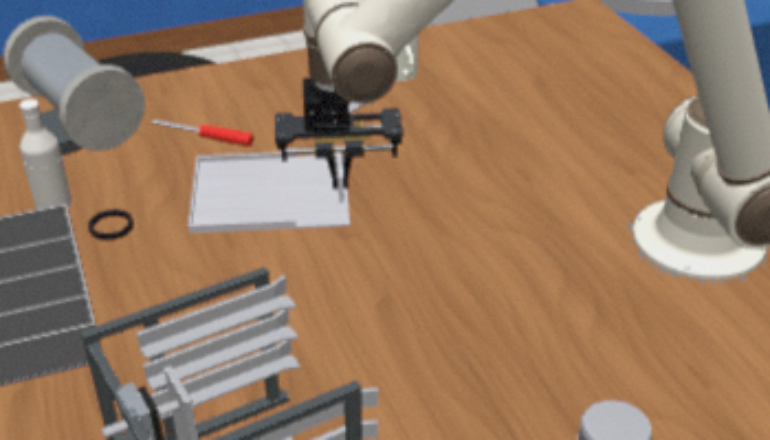

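```bash
cat >> h.py <<'E'
RX,RY,YAW=.7777,.2325,9.9
_a=np.radians(YAW); UX=np.array([np.cos(_a),np.sin(_a)]); UY=np.array([-UX[1],UX[0]])
def rw(x,y,z): return [*(np.array([RX,RY])+x*UX+y*UY),z]
def wr(p): d=np.array(p[:2])-[RX,RY]; return np.array([d@UX,d@UY,p[2]]).round(4)
OR=[-90,0,YAW+90]
E
python3 - <<'E'
from workcell import env
from h import *
import pickle
env.move_straight([.48,-.22,.26],[-90,0,73.4],rate=.2)
env.goto(rw(-.375,0,.27),OR)
env.move_straight(rw(-.375,0,.107),OR,rate=.15)
env.dwell(.2)
s=env.read_state();print(wr(s["position"]),s["tool_rot"],s["force"],s["wrist_torque"],s["clock"])
for n in("side","top","wrist"):
    f=env.grab_frame(n);pickle.dump(f,open(n+"4.pkl","wb"))
    cv2.imwrite(f"pics/{n}4.png",cv2.resize(f["image"],(768,576),interpolation=cv2.INTER_CUBIC))
E
```

```text
[-3.746e-01  2.000e-04  1.077e-01] [-9.00784722e+01 -4.95019253e-02  9.99036976e+01] [-0.09559357  0.02007751 -1.93269916] [-0.05250315  0.41827944  0.03471864] 15.5667
```

View pics/side4.png

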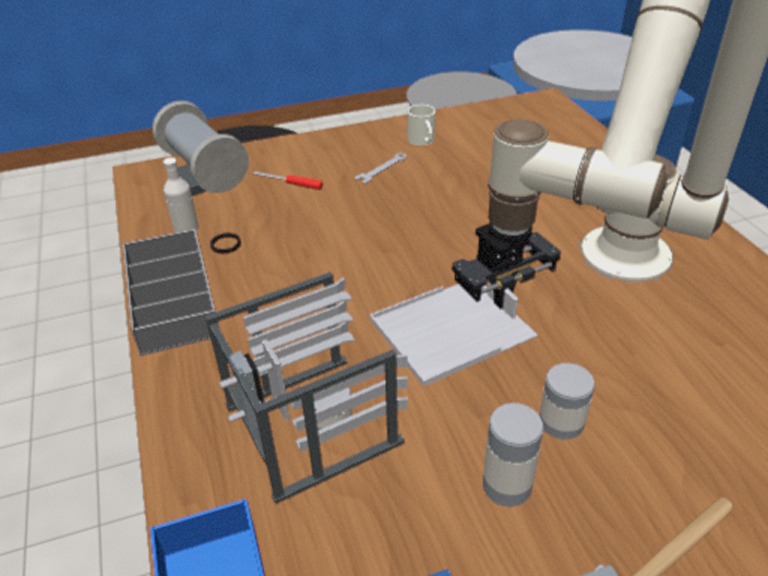

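View pics/top4.png

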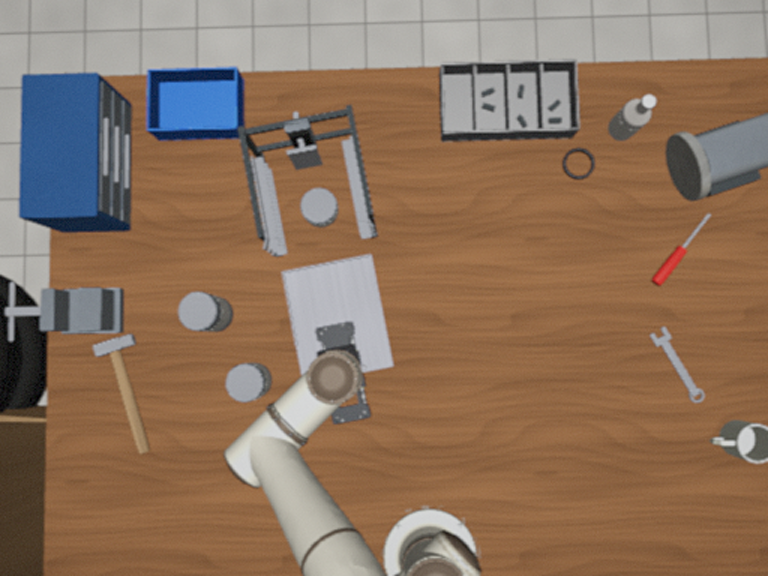

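View pics/wrist4.png

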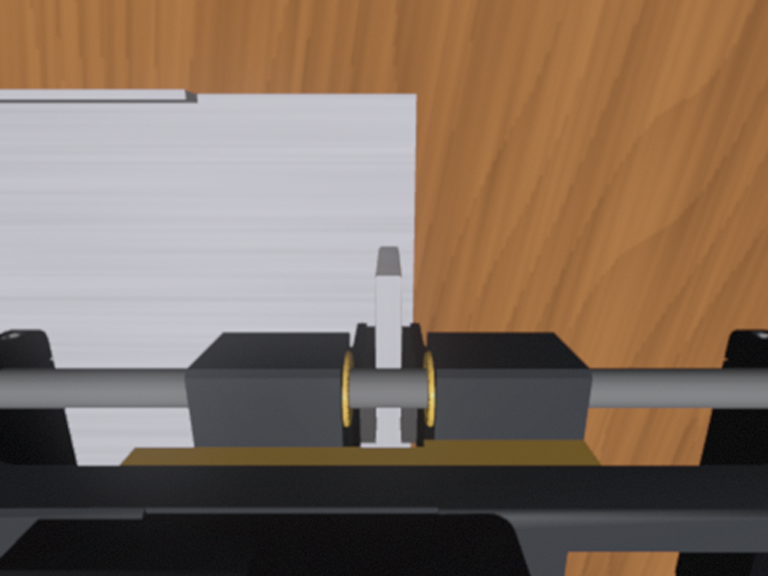

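```bash
python3 - <<'E'
import pickle,cv2
f=pickle.load(open("side4.pkl","rb"))["image"]; t=pickle.load(open("top4.pkl","rb"))["image"]
cv2.imwrite("pics/zs4.png",cv2.resize(f[180:260,235:365],None,fx=6,fy=6,interpolation=cv2.INTER_CUBIC))
cv2.imwrite("pics/zt4.png",cv2.resize(t[155:260,170:275],None,fx=5.7,fy=5.7,interpolation=cv2.INTER_CUBIC))
E
```

```text
(no output)
```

View pics/zs4.png

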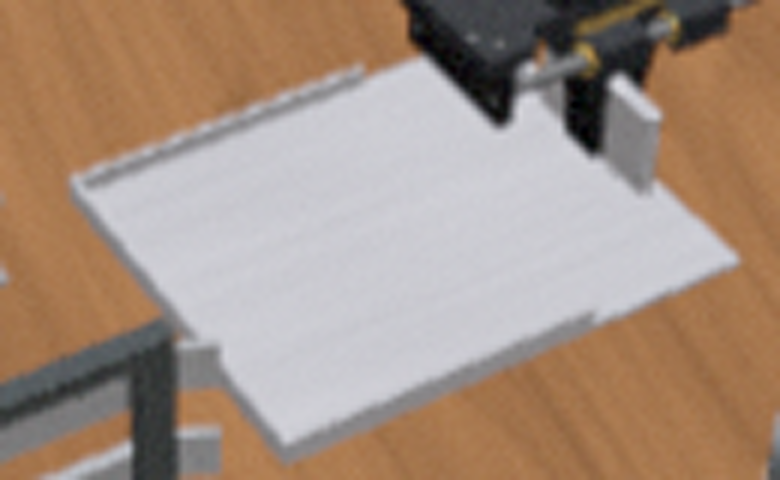

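View pics/zt4.png

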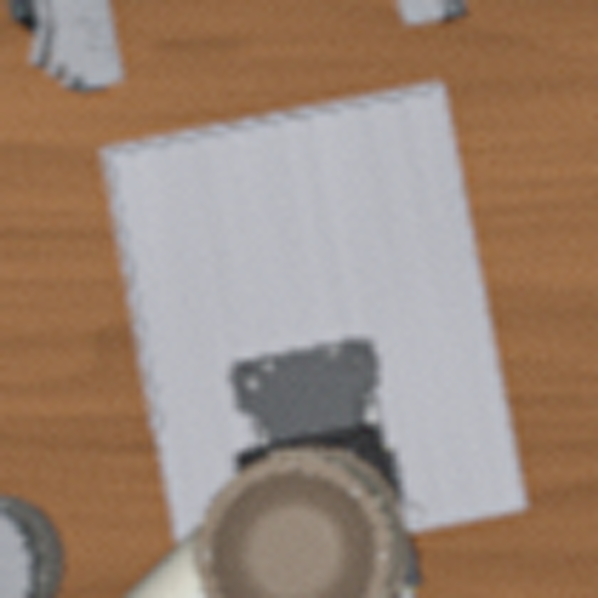

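```bash
python3 - <<'E'
from h import *
from scipy.optimize import least_squares
S=lambda x,y:((x+.5)/6-.5+235,(y+.5)/6-.5+180)
T=lambda x,y:((x+.5)/5.7-.5+170,(y+.5)/5.7-.5+155)
# local pts rel. grip (x fwd,y left,z up); grip 28 above underside
FL=(.23,.096,-.014);FR=(.23,-.096,-.014);RL=(-.01,.096,-.024);RR=(-.01,-.096,-.024)
sp=[(FL,S(288,443)),(FR,S(75,182)),(RL,S(738,258))]
tp=[(FL,T(103,150)),(FR,T(443,82)),(RR,T(525,507))]
def res(q,pts,cam):
    M=R.from_euler("xyz",q[3:]).as_matrix()
    P=np.array([p for p,_ in pts])@M.T+q[:3]
    return (proj(cam,P)-np.array([u for _,u in pts])).ravel()
q0=[*rw(-.375,0,.125),0,0,np.radians(9.9)]
for name,fn in (("both",lambda q:np.r_[res(q,sp,side),res(q,tp,top)]),("side",lambda q:np.r_[res(q,sp,side),0.5*(np.array(q)-q0)[3]*500]),("top",lambda q:np.r_[res(q,tp,top),(q[2]-.125)*1000,q[3]*500,q[4]*500])):
    r=least_squares(fn,q0); print(name,wr(r.x[:3]),np.degrees(r.x[3:]).round(2),r.cost,r.fun.round(1))
E
```

```text
both [-0.3755 -0.003   0.1248] [ 0.83 -0.14 10.11] 0.9102727080125707 [-0.3 -0.1 -1.   0.   0.1  0.1 -0.2  0.3 -0.3  0.4  0.2  0.5]
side [-0.3822 -0.0102  0.117 ] [0.01 0.64 9.83] 0.02236615191768426 [ 0.   0.1  0.  -0.1 -0.1 -0.   0. ]
top [-0.3741 -0.0028  0.125 ] [0.   0.   9.94] 0.07741910001875382 [-0.  -0.2 -0.2 -0.   0.2  0.2 -0.   0.   0. ]
```

```bash
python3 - <<'E'
from workcell import env
from h import *
def st(l):
    s=env.read_state();F=s["force"];print(l,wr(s["position"]),"Frack",(F[:2]@UX).round(2),(F[:2]@UY).round(2),F[2].round(2),np.round(s["wrist_torque"],2),round(s["clock"],2))
env.move_straight(rw(-.375,0,.0985),OR,rate=.1)
st("pre")
for x,r in((-.315,.08),(-.27,.05),(-.205,.06)):
    h=env.move_straight(rw(x,0,.0985),OR,rate=r,force_limit=6)
    st(f"{x} {h}")
    if h: break
E
```

```text
pre [-3.755e-01 -3.000e-04  9.820e-02] Frack -0.13 0.66 -1.66 [-0.04  0.38  0.  ] 15.97
-0.315 False [-3.156e-01 -2.000e-04  9.830e-02] Frack -0.96 -0.67 -2.06 [-0.05  0.42  0.03] 16.87
-0.27 False [-2.704e-01 -1.000e-04  9.840e-02] Frack 0.53 -0.09 -2.84 [-0.06  0.39 -0.02] 17.92
-0.205 False [-0.2054 -0.      0.0985] Frack -0.98 -0.36 -2.01 [-0.03  0.37  0.04] 19.15
```

```bash
cat >> h.py <<'E'
def st(env,l):
    s=env.read_state();F=s["force"];print(l,wr(s["position"]),"F",(F[:2]@UX).round(2),(F[:2]@UY).round(2),F[2].round(2),np.round(s["wrist_torque"],2),round(s["clock"],2))
E
python3 - <<'E'
from workcell import env
from h import *
for z in (.0975,.0965,.0955,.0945,.0935):
    h=env.move_straight(rw(-.205,0,z),OR,rate=.02,force_limit=4)
    env.dwell(.1); st(env,f"{z} {h}")
    s=env.read_state()
    if h or s["force"][2]>-1: break
f=env.grab_frame("side");cv2.imwrite("pics/s5.png",cv2.resize(f["image"][150:300,120:370],None,fx=3,fy=3,interpolation=cv2.INTER_CUBIC))
E
```

```text
0.0975 False [-0.2051  0.      0.0975] F -0.13 0.02 -2.34 [-0.03  0.37  0.02] 19.5
0.0965 False [-0.205  -0.      0.0965] F -0.52 1.14 -3.4 [-0.04  0.41  0.03] 19.85
0.0955 False [-0.205   0.      0.0955] F -0.05 -0.52 -2.65 [ 0.    0.4  -0.03] 20.2
0.0945 False [-0.2048  0.      0.0949] F -2.03 -1.67 0.55 [-0.08  0.48 -0.03] 20.55
```

View pics/s5.png

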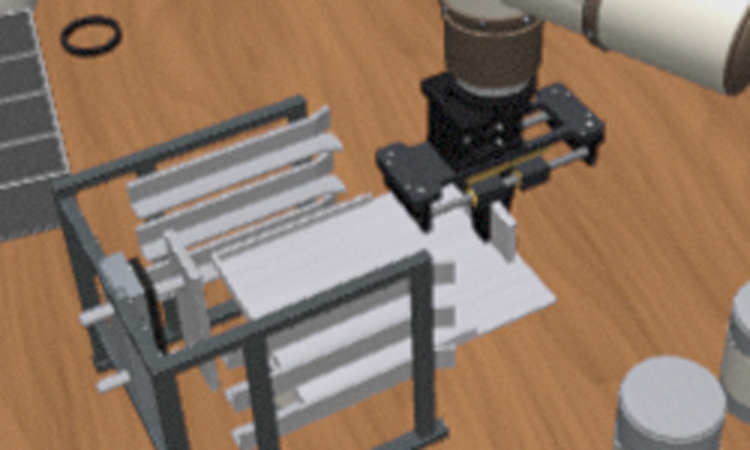

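```bash
python3 - <<'E'
from workcell import env
from h import *
Z=.0951
def fx(n=4):
    a=[]
    for _ in range(n):
        s=env.read_state(); a.append([s["force"][:2]@UX,s["force"][:2]@UY,s["force"][2],*wr(s["position"])]); env.dwell(.02)
    return np.mean(a,0)
x=-.205
env.move_straight(rw(x,0,Z),OR,rate=.02)
h=env.move_straight(rw(-.176,0,Z),OR,rate=.03,force_limit=8); m=fx(); print(h,m.round(4))
x=m[3]
for i in range(14):
    x+=.002
    h=env.move_straight(rw(x,0,Z),OR,rate=.02,force_limit=10); m=fx(); print(round(x,4),h,m.round(4))
    if h or m[0]<-9: break
print(env.read_state()["clock"])
E
```

```text
False [ 0.5101 -0.3061 -1.5792 -0.1758  0.      0.0951]
-0.1738 False [ 0.3072 -0.387  -1.4731 -0.1736  0.      0.0951]
-0.1718 False [ 0.5175 -0.0391 -1.4655 -0.1716  0.      0.0951]
-0.1698 False [ 0.4054 -0.1158 -1.492  -0.1696  0.      0.0951]
-0.1678 False [ 0.2662 -0.1721 -1.5546 -0.1676  0.      0.0951]
-0.1658 False [ 0.7944 -0.2334 -1.6114 -0.1656  0.      0.0951]
-0.1638 False [ 0.2582 -0.6509 -1.7972 -0.1636  0.      0.0951]
-0.1618 False [ 0.0233 -0.2791 -1.4173 -0.1616  0.      0.0951]
-0.1598 False [ 0.414  -0.5777 -1.379  -0.1596  0.      0.0951]
-0.1578 False [ 0.2548 -0.1425 -1.3893 -0.1576  0.      0.0951]
-0.1558 False [-5.0771e+00  3.6300e-02  9.1270e-01 -1.5670e-01 -2.0000e-04  9.5100e-02]
-0.1538 False [-5.0318e+00 -3.0010e-01  1.6219e+00 -1.5450e-01 -2.0000e-04  9.5000e-02]
-0.1518 False [-5.0454e+00  2.0380e-01  1.4862e+00 -1.5240e-01 -2.0000e-04  9.5000e-02]
-0.1498 False [-5.1295e+00 -3.6810e-01  1.4003e+00 -1.5030e-01 -1.0000e-04  9.5100e-02]
-0.1478 False [-4.5982e+00 -5.1420e-01  1.4032e+00 -1.4830e-01 -1.0000e-04  9.5100e-02]
26.475
```

```bash
python3 - <<'E'
from workcell import env
from h import *
Z=.0951
def fx(n=4):
    a=[]
    for _ in range(n):
        s=env.read_state(); a.append([s["force"][:2]@UX,s["force"][:2]@UY,s["force"][2],*wr(s["position"])]); env.dwell(.02)
    return np.mean(a,0)
x=-.1478
for i in range(14):
    x+=.001
    h=env.move_straight(rw(x,0,Z),OR,rate=.02,force_limit=8); m=fx(); print(round(x,4),h,m.round(4))
    if m[0]<-15: break
env.dwell(.4); print(fx().round(4),env.read_state()["clock"])
E
```

```text
-0.1468 False [-5.1712e+00 -3.0400e-02  1.8195e+00 -1.4740e-01 -2.0000e-04  9.5100e-02]
-0.1458 False [-6.7152e+00 -2.6090e-01  2.2220e+00 -1.4670e-01 -2.0000e-04  9.5100e-02]
-0.1448 False [-8.8332e+00 -2.3120e-01  3.1456e+00 -1.4640e-01 -2.0000e-04  9.5100e-02]
-0.1438 False [-1.09191e+01 -1.34600e-01  4.04270e+00 -1.46100e-01 -3.00000e-04
  9.51000e-02]
-0.1428 False [-1.2753e+01  3.9710e-01  5.1197e+00 -1.4590e-01 -4.0000e-04  9.5100e-02]
-0.1418 False [-1.51244e+01  8.30300e-01  6.21110e+00 -1.45600e-01 -4.00000e-04
  9.51000e-02]
[-1.50758e+01  1.97300e-01  6.20260e+00 -1.45600e-01 -4.00000e-04
  9.51000e-02] 28.8417
```

```bash
python3 - <<'E'
from workcell import env
from h import *
Z=.0951
env.move_straight(rw(-.1411,0,Z),OR,rate=.02); env.dwell(.5); st(env,"press")
env.move_straight(rw(-.1455,0,Z),OR,rate=.02); env.dwell(.1); st(env,"relax")
import pickle
env.gripper_to(0.6); st(env,"open")
env.move_straight(rw(-.1455,0,.20),OR,rate=.1,force_limit=8); st(env,"up")
env.move_straight(rw(-.30,0,.28),OR,rate=.2); st(env,"away")
env.goto(rw(-.30,-.25,.35),[-90,0,190]); 
for n in("side","top"):
    f=env.grab_frame(n);pickle.dump(f,open(n+"6.pkl","wb"))
cv2.imwrite("pics/s6.png",cv2.resize(pickle.load(open("side6.pkl","rb"))["image"][150:300,120:370],None,fx=3,fy=3,interpolation=cv2.INTER_CUBIC))
cv2.imwrite("pics/t6.png",cv2.resize(pickle.load(open("top6.pkl","rb"))["image"][60:200,150:280],None,fx=4.2,fy=4.2,interpolation=cv2.INTER_CUBIC))
E
```

```text
press [-0.1454 -0.0004  0.095 ] F -16.33 0.65 7.8 [-0.29  3.58  0.05] 29.59
relax [-0.1467 -0.      0.0951] F -7.78 0.1 3.39 [-0.16  1.75  0.04] 30.06
open [-0.1455  0.      0.0951] F -0.42 0.9 0.27 [0.01 0.11 0.  ] 31.05
up [-1.46e-01 -1.00e-04  1.99e-01] F 0.1 -0.85 0.71 [-0.01  0.07  0.02] 32.25
away [-0.2997  0.      0.2793] F -0.08 -0.14 -0.7 [-0.04  0.07  0.05] 33.27
```

View pics/s6.png

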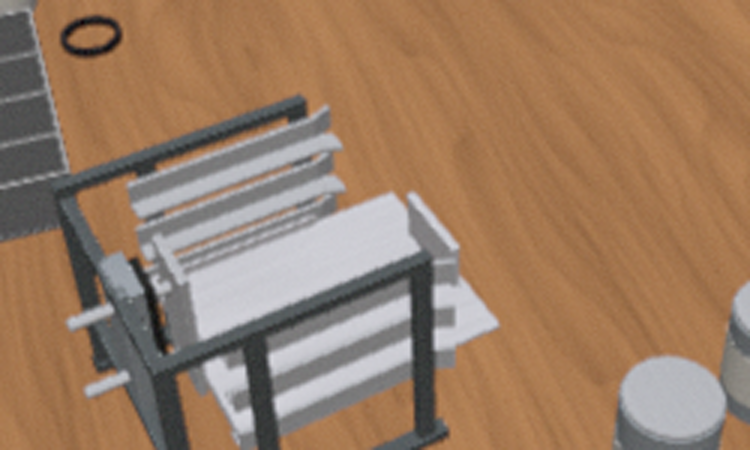

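View pics/t6.png

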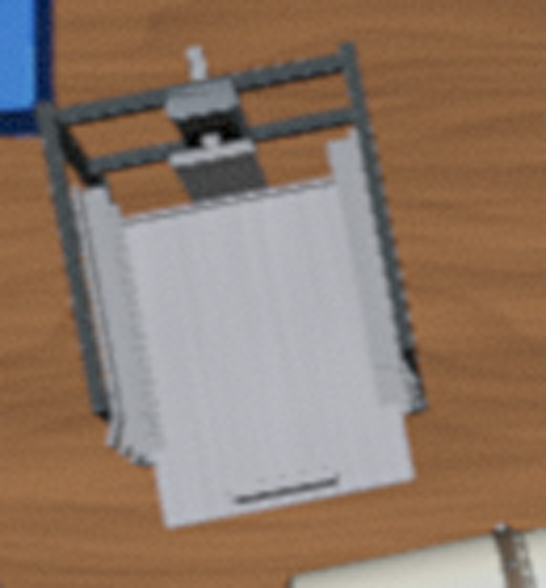

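```bash
python3 - <<'E'
from workcell import env
from h import *
import pickle
T=lambda x,y,z: wr(plane(top,(x+.5)/4.2-.5+150,(y+.5)/4.2-.5+60,z))
print("rear L/R",T(168,525,.089),T(413,478,.089),"front",T(123,218,.099),T(335,183,.099))
f=env.grab_frame("side")
for t in("tin_low","tin_mid","tin_tall"):
    print(t,[(np.round(d["xyz"],3),round(d["score"],2)) for d in env.search_frame(f,t)])
env.close_job()
E
```

```text
rear L/R [-0.155   0.0922  0.089 ] [-0.1559 -0.0983  0.089 ] front [0.0838 0.082  0.099 ] [ 0.0787 -0.0832  0.099 ]
tin_low []
tin_mid [(array([0.401, 0.4  , 0.091]), 0.81)]
tin_tall [(array([0.549, 0.496, 0.124]), 0.78)]
the job is handed in; nothing more can be done
```

I gripped the sheet by its upright grip and slid it onto the lower pair of rails. The low tin was the one in the rack. The job was handed in just after 33 s on the robot's clock; it reports no verdict.

**Push and press:** The sheet met the keeper with its grip at rack x ≈ -157 mm. The push stayed at about 5 N over roughly 10 mm of travel, then rose steadily from the end stop on. I held about 15 N, then about 16 N for half a second, eased to about 8 N and let go. The hand was also pressing down with 8 to 10 N at the peak. The push and that load together were about 25 N by my estimate.

**Last checks:**
- **Sheet position:** The rear edge was at rack x ≈ -155 mm at both corners, so the sheet is straight to within about 0.3°. The grip is at about -146 mm.
- **Centring:** The top camera shows the sheet about 3 mm to the right. That camera also showed the rack about 2.5 mm to the right, so the true offset is about 1 mm or less.
- **Height:** The grip was about 112–113 mm above the bench, which is the lower pair.
- **Tins:** The two tins outside the rack were found where they were at the start. The one inside is hidden under the sheet, so I could not check it again; nothing came near it.
- **Keeper:** I judged its travel only by force and position, not from the images.
- **Robot:** It was clear of everything.

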